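Shut the sample drawer and give the two-button start

TASK

Start the small UV exposure chamber: push its sample drawer fully home, and only then press both green start buttons on the grey console down together, one fingertip on each, keep both fully down for at least three seconds and let both come up again. Do not press the red stop button, and do not pick up, carry or shift any of the other things on the worktop.

Things in the scene. Friction and masses are not known exactly. Their poses are not given: they have to be found in the camera images.
- chamber: UV exposure chamber, a white metal box 130 x 130 x 75 mm fixed to the worktop, vent slots on top. Origin: centre of its underside; its x points from its front (drawer side, facing the robot) to its back, y to its left, z up. It stands at varying places and yaw, left or right of the console.
- drawer_handle (a point): foremost point, mid-length, of the drawer's handle: a level steel bar 8 mm thick, 56 mm long along the chamber's y, 42 mm above the worktop. The grey drawer front (110 mm wide, 15 to 65 mm above the worktop) is 26.5 mm behind it. Push bar or front along the chamber's +x to close; home, this point is at chamber x = -96 mm. In the drawer: a blue rack with four cuvettes.
- drawer (a joint): how far the sample drawer stands out of the chamber, m: 0 is fully home against its stop, at most 0.045; it slides with about 1.5 N of friction and stays where it is left, and grows as it is pulled out towards the chamber's -x.
- console: start console, a grey box 110 x 130 mm, top 40 mm above the worktop, fixed to it. Origin: centre of its underside; x points from its front (stop button side) to its back, y to its left, z up. On its top the two green start buttons lie 60 mm apart, along its y, at x = +18 mm, y = +30 and -30 mm; the small red stop button is at x = -32 mm, y = 0.
- start_left_top (a point): centre of the top of the left (+y) green start button, a round cap 28 mm across in a black housing. Up, it is 64 mm above the worktop (12 mm proud of the black housing, 44 mm across); fully down, 56 mm.
- start_right_top (a point): centre of the top of the right (-y) green start button, like the left one.
- start_left (a joint): how far the left green button is pressed, m: 0 up, 0.008 fully down against its stop; a spring brings it up, about 4 N when fully down.
- start_right (a joint): how far the right green button is pressed, as for the left one.
- stop_top (a point): centre of the top of the red stop button, 20 mm across, on the console's front half, 50 mm in front of the line between the green buttons.
- stop (a joint): how far the red stop button is pressed, m: 0 up, 0.006 fully down; leave it up.
- start_left_base: black housing of the left green button, 44 mm across, its top 52 mm above the worktop, together with the green cap. Origin: centre of the housing's underside, on the console's top.
- start_right_base: black housing of the right green button with its green cap, like the left one.
- vial_white: loose glass vial with a white cap and pinkish content, 26 mm across, 54 mm high, standing in front of and between the chamber and the console. Origin: centre of its underside.
- vial_black: loose vial with a black cap, 26 mm across, 62 mm high, standing on the right, beside the mouse. Origin: centre of its underside.
- marker: loose red and black marker pen, 137 mm long, 17 mm thick, lying near the front edge. Origin: middle of its underside.
- calculator: loose black pocket calculator, 132 x 69 x 21 mm, lying at the left. Origin: middle of its underside.
- mouse: loose cream computer mouse, 110 x 62 x 33 mm, lying at the right. Origin: middle of its underside.
- reagent_blue: loose white bottle with a blue cap, 54 mm across, 92 mm high, standing at the back in front of the monitor. Origin: centre of its underside.

How it is judged:
By the outcome, as a careful person would: the job done as asked, in the order asked, and still so for the second after the job is handed in, with the robot touching nothing.
It also fails if it takes over 51 s, if anything falls off the work surface, if the arm or the gripper's body presses on something with over 40 N, if the wrist force passes 120 N, or if a joint passes its speed limit or range.

ROBOT

A 6-joint arm with a two-finger parallel gripper is mounted at the origin on a cart in front of the work surface, level with it; the furniture and walls round the work are solid. World frame = base frame: x ahead of the robot, y to its left, z up, the work surface at z = 0. Lengths are in m, angles in degrees, forces in N, time in s.
With the tool pointing down it reaches from about 0.35 to 0.725 m from the base axis. Payload 4.3 kg.
Tool frame: the origin (TCP) lies at the very end of the fingers, on their centre line; the grasp point (between the pads) lies 19 mm behind it; z points along the fingers, y is the line along which they close (so a half turn about z gives the same grasp; the last joint's range is limited). The gripper opens to 85 mm and grips with 20 to 120 N. Pads are 22 mm wide; open, the fingers measure 114 mm over their backs; the gripper's body (76 mm by 85 mm) begins 54 mm behind the grasp point. The pads swing forward as they close: fully open they stand 13 mm farther back than shut.
Start: joints at [-73.528, 21.618, 4.641, 73.018, 0, 83.68], TCP at [0.223, -0.53, 0.2] pointing down, gripper open.
Joint ranges: [-156.06, 156.06], [-48.1, 94.91], [-58.44, 69.94], [-101.28, 121.22], [-78.64, 73.56], [-180, 180]. Speed limits (degrees/s): [147.25, 147.25, 180, 180, 180, 180].

INTERFACE

Orientations are given as a 3x3 rotation matrix whose columns are the frame's x, y, z axes.
In Python, from bench import readout, viewer, order gives the robot as it stands. The module is installed in compiled form; this text tells all that it offers.
- The arm moves only by the tool apply_moves, never from a script. Its arguments are lists of equal length, an entry for each row: "twist": the turn, a rotation vector about the tool's x, y, z as a fraction of full scale, a list of three; "delta_pos": the shift along the tool's x, y, z as a fraction of full scale, a list of three; "fingers": the finger opening in mm, from 0 to 85.4. A call has 1 to 10 rows; each row shifts and turns the commanded pose from where the row before left it, along the tool's axes as they then stand; what a row does not reach is not made up. Full scale, the value 1, is 40 mm for a shift and 30 degrees for a turn. A row lasts 1/12 s, in which the tool goes at most 41.7 mm and 7.16 degrees, less where a joint would pass 70% of its speed; a pose out of reach is approached as far as the arm can. A call with a number of a shift or a turn outside -1 to 1 is refused whole. A call with a gripper value outside its range is refused whole. The fingers move at their own pace and stop on an object; "squeeze" is the grip in N (left out, the last holds). Time passes only in rows, so rows that do not move let the fingers close. It gives the time, the measured TCP pose, the force, the opening and the grip force at its end, in the units of the state.
- readout.state(): the state, without advancing time (a new reading comes with each control period).
- viewer.get_image(name): name is "scene" or "top" or "wrist"; returns the picture (420x560x3 uint8, red, green, blue); there is no depth.
- viewer.camera_info(name): a dict with "intrinsics" (3x3 intrinsics, pixels), "dist_coeffs" ([k1, k2, p1, p2, k3] as OpenCV has them; the pictures are not rectified), "view" (4x4, takes a point from world to camera coordinates); the wrist camera has in their place "T_tool_cam" (4x4, takes a point from camera to tool coordinates, whose origin is the TCP and whose axes are the flange's). Camera axes: x right, y down, z forward; pixel columns grow to the right and rows downward; lengths in m; the calibration is good to about 2 mm. A picture is of the moment at which its call begins: read the wrist's pose just before it. camera_info takes no time and is no camera call.
- order.finish_job(): hands the job in; it is judged then, once.
The state is a dict: "time": time; "q": joint angles; "joint_velocities": joint speeds; "effort": joint torques, N m; "tcp_pos": TCP position; "tool_rot": TCP orientation; "contact_force": force on the tool from outside, world axes, zero at the start; "torque": the same for the moment, N m; "width": finger opening in m; "grip_force": force on a finger pad.
Only numpy, scipy, OpenCV 4.12 (cv2) and the standard library are available. Lean on these libraries where they do the work, as an engineer would, in place of code of your own. Each camera call takes 0.05 s, during which the arm holds its last target. There are 200 camera calls.

## Working session

There is one attempt and no reset: what is moved stays moved. The work goes in short steps, Python scripts to look and compute and a tool call to move; the robot and the scene stay as the last step left them, time stands still between calls to the robot, and variables do not carry over. Pictures are saved under pics/ and viewed, at most 10 in all, crops included, and the job is handed in when it is done.

Besides the shell and the picture viewer there is one more tool, called after "Call:" as a command line: name --argument value ..., lists and objects as JSON in quotes. apply_moves: Moves the arm, as the interface text tells. Its arguments: {"type":"object","properties":{"twist":{"type":"array","items":{"type":"array","items":{"type":"number"}}},"delta_pos":{"type":"array","items":{"type":"array","items":{"type":"number"}}},"fingers":{"type":"array","items":{"type":"number"}},"squeeze":{"type":"number"}},"required":["twist","delta_pos","fingers"]}

```bash
mkdir -p pics
python3 - <<'E'
from bench import readout, viewer
import cv2
for n in("top","scene"):
    cv2.imwrite(f"pics/{n}1.png",viewer.get_image(n)[:,:,::-1])
    c=viewer.camera_info(n);print(n,c)
s=readout.state();print(s)
print(viewer.camera_info("wrist"))
E
```

```text
top {'intrinsics': array([[519.88334754,   0.        , 281.98439861],
       [  0.        , 519.88334754, 209.75568245],
       [  0.        ,   0.        ,   1.        ]]), 'dist_coeffs': array([-0.12813223,  0.        ,  0.        ,  0.        ,  0.        ]), 'view': array([[ 0.01785781, -0.99973572,  0.01447702,  0.00493126],
       [-0.99488579, -0.01920715, -0.09916328,  0.58268263],
       [ 0.09941513, -0.01263214, -0.99496586,  1.33859464],
       [ 0.        ,  0.        ,  0.        ,  1.        ]])}
scene {'intrinsics': array([[395.42801666,   0.        , 275.56160709],
       [  0.        , 395.42801666, 209.55179375],
       [  0.        ,   0.        ,   1.        ]]), 'dist_coeffs': array([-0.01036196,  0.        ,  0.        ,  0.        ,  0.        ]), 'view': array([[-0.84175128, -0.53986309,  0.00162012,  0.49112302],
       [-0.41362599,  0.64298879, -0.64457657,  0.25294269],
       [ 0.34694138, -0.54324328, -0.76453804,  0.92008085],
       [ 0.        ,  0.        ,  0.        ,  1.        ]])}
{'time': 0.1, 'q': array([-7.35291616e+01,  2.16607479e+01,  4.5
[... 654 characters left out ...]
072099 ,  0.03132464, -0.00631534]), 'grip_force': 0.0, 'width': 0.08548367081570563}
{'intrinsics': array([[368.70988713,   0.        , 279.63436362],
       [  0.        , 368.70988713, 212.87617746],
       [  0.        ,   0.        ,   1.        ]]), 'dist_coeffs': array([-0.08265722,  0.        ,  0.        ,  0.        ,  0.        ]), 'T_tool_cam': array([[ 3.86097257e-04, -9.64347404e-01, -2.64639256e-01,
         6.60095249e-02],
       [ 9.99999614e-01,  1.63479559e-04,  8.63235573e-04,
         1.46281735e-04],
       [-7.89195875e-04, -2.64639487e-01,  9.64347095e-01,
        -1.73396623e-01],
       [ 0.00000000e+00,  0.00000000e+00,  0.00000000e+00,
         1.00000000e+00]])}
```

View pics/top1.png

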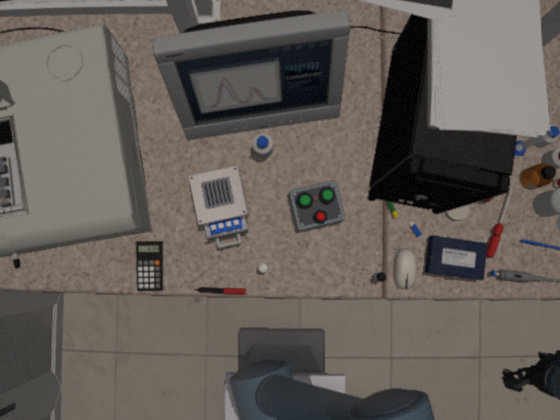

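View pics/scene1.png

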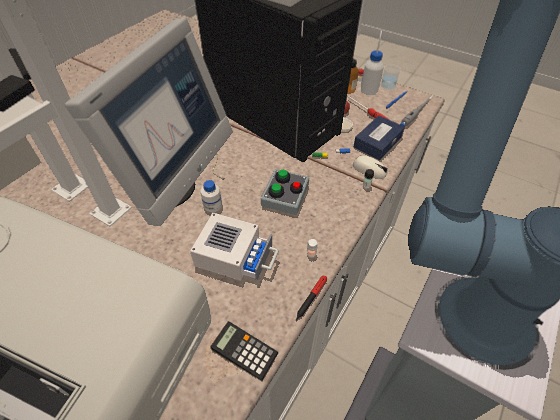

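The top view shows the chamber near pixel (218,200) with its drawer handle around (229,242). The console is at (317,205), with green buttons at about (305,201) and (328,195) and the stop at (321,216). The white vial is at (262,268). Next is an enlarged crop.

Run:
```python
import cv2
a=cv2.imread("pics/top1.png")[160:280,185:345]
cv2.imwrite("pics/crop1.png",cv2.resize(a,None,fx=5,fy=5,interpolation=cv2.INTER_CUBIC))
```

```text
(no output)
```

View pics/crop1.png

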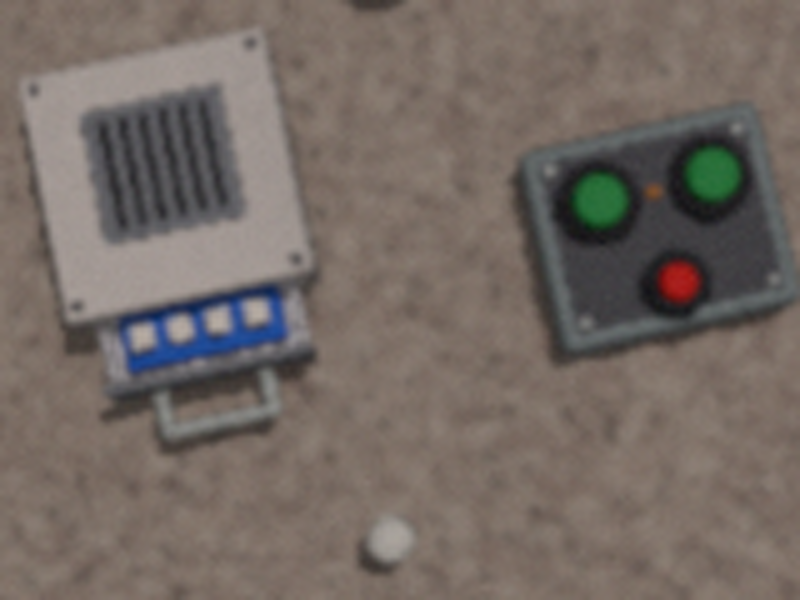

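The crop (5x) shows these positions:
- Chamber top corners: (22,82), (265,30), (313,275), (68,325).
- Handle front, mid-length: (224,430).
- Green caps: (600,200) and (713,173). Red stop: (680,283).
- White vial cap: (389,540).

```bash
cat > h.py <<'E'
import numpy as np,cv2
from bench import readout,viewer
def ray(name,px,z,state=None):
    c=viewer.camera_info(name)
    n=cv2.undistortPoints(np.array([[px]],float),c["intrinsics"],c["dist_coeffs"])[0,0]
    if name=="wrist":
        T=np.eye(4);T[:3,:3]=state["tool_rot"];T[:3,3]=state["tcp_pos"];T=T@c["T_tool_cam"]
    else: T=np.linalg.inv(c["view"])
    d=T[:3,:3]@[*n,1];o=T[:3,3]
    return o+d*(z-o[2])/d[2]
E
python3 - <<'E'
from h import *
g=lambda u,v,z:ray("top",(185+u/5-.4,160+v/5-.4),z)
C=np.array([g(*p,.075) for p in[(22,82),(265,30),(313,275),(68,325)]])
print("chamber c",C.mean(0),"sides",[np.linalg.norm(C[i]-C[i-1]) for i in range(4)])
x=(C[0]+C[1]-C[2]-C[3]);print("yaw",np.degrees(np.arctan2(x[1],x[0])))
x/=np.linalg.norm(x)
h=g(224,430,.042);print("handle",h,"cham x",(h-C.mean(0))@x,"y",(h-C.mean(0))@np.array([-x[1],x[0],0]))
L=g(600,200,.064);R=g(713,173,.064);S=g(680,283,.055);V=g(389,540,.054)
d=L-R;print(L,R,np.linalg.norm(d),"yaw",np.degrees(np.arctan2(d[1],d[0]))-90,"stop",S,np.linalg.norm((L+R)/2-S),"vial",V)
E
```

```text
chamber c [0.61236903 0.18025529 0.075     ] sides [np.float64(0.12740099396626933), np.float64(0.1274275707940654), np.float64(0.12868725769005787), np.float64(0.1269109189950123)]
yaw 12.588445897099525
handle [0.48532661 0.15036378 0.042     ] cham x -0.13050315459471998 y -0.001484507798223361
[ 0.60633347 -0.04144784  0.064     ] [ 0.62150433 -0.09956234  0.064     ] 0.06006204808461089 yaw 14.630621014637114 stop [ 0.56509385 -0.08389009  0.055     ] 0.05142026473687487 vial [0.43041604 0.06348854 0.054     ]
```

Call:
apply_moves --twist '[[0,0,0.17],[0,0,0.17],[0,0,0],[0,0,0],[0,0,0],[0,0,0],[0,0,0],[0,0,0]]' --delta_pos '[[0,0,0],[0,0,0],[0.64,-0.574,0],[0.64,-0.574,0],[0.64,-0.574,0],[0.64,-0.574,0],[0.64,-0.574,0],[0.64,-0.574,0]]' --fingers '[0,0,0,0,0,0,0,0]'

```text
time: 0.77
tcp_pos: [0.3431, -0.3605, 0.1997]
tool_rot: [[0.976, 0.218, -0.0], [0.218, -0.976, 0.001], [-0.0, -0.001, -1.0]]
contact_force: [1.2, 1.1, 0.5]
width: 0.0
grip_force: 0.0
```

Call:
apply_moves --twist '[[0,0,0],[0,0,0],[0,0,0],[0,0,0],[0,0,0],[0,0,0],[0,0,0],[0,0,0],[0,0,0],[0,0,0]]' --delta_pos '[[0.36,-0.83,0],[0.36,-0.83,0],[0.36,-0.83,0],[0.36,-0.83,0],[0.36,-0.83,0],[0.36,-0.83,0],[0.36,-0.83,0],[0.36,-0.83,0],[0.36,-0.83,0],[0.36,-0.83,0]]' --fingers '[0,0,0,0,0,0,0,0,0,0]'

```text
time: 1.6
tcp_pos: [0.4104, -0.005, 0.1999]
tool_rot: [[0.976, 0.218, -0.0], [0.218, -0.976, -0.0], [-0.0, 0.0, -1.0]]
contact_force: [1.2, -0.2, -0.5]
width: -0.0
grip_force: 0.0
```

Call:
apply_moves --twist '[[0,0,0],[0,0,0],[0,0,0],[0,0,0],[0,0,0],[0,0,0],[0,0,0]]' --delta_pos '[[0.36,-0.83,0],[0.36,-0.83,0],[0.36,-0.83,0],[0.36,-0.83,0],[0,0,0],[0,0,0],[0,0,0]]' --fingers '[0,0,0,0,0,0,0]'

```text
time: 2.18
tcp_pos: [0.4375, 0.1351, 0.1996]
tool_rot: [[0.976, 0.219, -0.001], [0.219, -0.976, -0.001], [-0.001, 0.001, -1.0]]
contact_force: [-0.3, -0.1, -0.4]
width: -0.0003
grip_force: 0.0
```

Run:
```python
from h import *
s=readout.state();print(s["tcp_pos"],s["contact_force"])
cv2.imwrite("pics/w1.png",viewer.get_image("wrist")[:,:,::-1])
```

```text
[0.43751878 0.13509518 0.19964899] [-0.33800826 -0.06703258 -0.43019634]
```

View pics/w1.png

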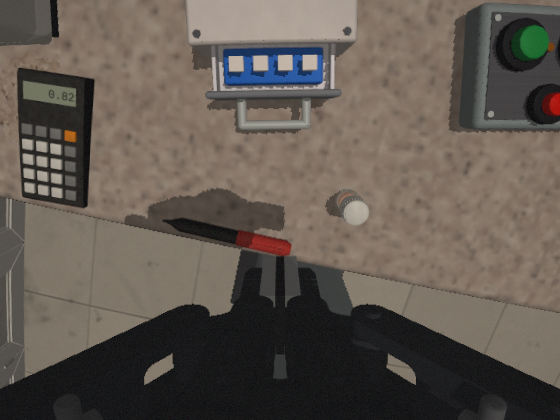

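The wrist view shows the handle's front edge mid-length at (273,129), level in the picture, so the yaw matches. The white vial cap is at (356,211). The marker runs from (165,220) to (290,248).

Run:
```python
from h import *
s=readout.state()
for n,u,v,z in[("handle",273,130,.042),("chfrontL",189,44,.075),("chfrontR",356,44,.075),("vial",356,211,.054),("mark end",291,248,.01),("mark mid",238,240,.017),("greenL",530,43,.064),("stop",553,104,.055)]:
    p=ray("wrist",(u,v),z,s);print(n,p.round(4),"tool",((p-s["tcp_pos"])@s["tool_rot"]).round(4))
```

```text
handle [0.4859 0.1507 0.042 ] tool [ 0.0509 -0.0053  0.1577]
chfrontL [0.5372 0.2267 0.075 ] tool [ 0.1174 -0.0684  0.1246]
chfrontR [0.5646 0.1029 0.075 ] tool [0.1173 0.0585 0.1246]
vial [0.4332 0.0625 0.054 ] tool [-0.0197  0.0693  0.1458]
mark end [0.37   0.1066 0.01  ] tool [-0.0718  0.0126  0.1898]
mark mid [0.3692 0.1623 0.017 ] tool [-0.0604 -0.042   0.1828]
greenL [ 0.6045 -0.0387  0.064 ] tool [0.1254 0.2054 0.1357]
stop [ 0.5655 -0.0831  0.055 ] tool [0.0778 0.2402 0.1448]
```

Call:
apply_moves --twist '[[0,0,0],[0,0,0],[0,0,0],[0,0,0],[0,0,0],[0,0,0],[0,0,0]]' --delta_pos '[[0,-0.13,0.7],[0,0,0.7],[0,0,0.7],[0,0,0.7],[0,0,0.7],[0,0,0.7],[0,0,0.17]]' --fingers '[0,0,0,0,0,0,0]'

```text
time: 2.82
tcp_pos: [0.4332, 0.1382, 0.0217]
tool_rot: [[0.977, 0.215, -0.007], [0.215, -0.977, -0.002], [-0.007, 0.0, -1.0]]
contact_force: [-0.9, 0.8, -0.2]
width: -0.0001
grip_force: 0.0
```

Call:
apply_moves --twist '[[0,0,0],[0,0,0],[0,0,0],[0,0,0],[0,0,0],[0,0,0],[0,0,0],[0,0,0],[0,0,0],[0,0,0]]' --delta_pos '[[0.15,0,0],[0.15,0,0],[0.15,0,0],[0.15,0,0],[0.15,0,0],[0.15,0,0],[0.1,0,0],[0.1,0,0],[0.1,0,0],[0.1,0,0]]' --fingers '[0,0,0,0,0,0,0,0,0,0]'

```text
time: 3.65
tcp_pos: [0.4878, 0.1519, 0.0252]
tool_rot: [[0.976, 0.218, -0.0], [0.218, -0.976, -0.0], [-0.0, 0.0, -1.0]]
contact_force: [0.3, 0.2, 0.5]
width: -0.0004
grip_force: 0.0
```

Call:
apply_moves --twist '[[0,0,0],[0,0,0],[0,0,0],[0,0,0]]' --delta_pos '[[0.1,0,0],[0.1,0,0],[0.1,0,0],[0,0,0]]' --fingers '[0,0,0,0]'

```text
time: 3.98
tcp_pos: [0.5005, 0.1546, 0.0254]
tool_rot: [[0.976, 0.218, 0.001], [0.218, -0.976, 0.0], [0.001, 0.0, -1.0]]
contact_force: [0.1, 0.9, 0.3]
width: -0.0001
grip_force: 0.0
```

Call:
apply_moves --twist '[[0,0,0],[0,0,0]]' --delta_pos '[[0.08,0,0],[0.08,0,0]]' --fingers '[0,0]'

```text
time: 4.15
tcp_pos: [0.505, 0.1557, 0.0251]
tool_rot: [[0.976, 0.218, -0.001], [0.218, -0.976, -0.0], [-0.001, -0.0, -1.0]]
contact_force: [-1.7, -0.9, 0.2]
width: -0.0001
grip_force: 0.8
```

Run:
```python
from h import *
s=readout.state();print(s["tcp_pos"],s["contact_force"],s["torque"])
w=viewer.get_image("wrist")[:,:,::-1];t=viewer.get_image("top")[:,:,::-1]
c=viewer.get_image("scene")[:,:,::-1]
a=cv2.resize(c[200:300,180:300],None,fx=3.3,fy=4,interpolation=cv2.INTER_CUBIC)
b=cv2.resize(w,(400,400))
cv2.imwrite("pics/w2.png",np.hstack([b,a[:400]]))
```

```text
[0.50495541 0.15569004 0.02508279] [-1.65065423 -0.87906715  0.21275002] [-0.05806166  0.32230883  0.06538012]
```

View pics/w2.png

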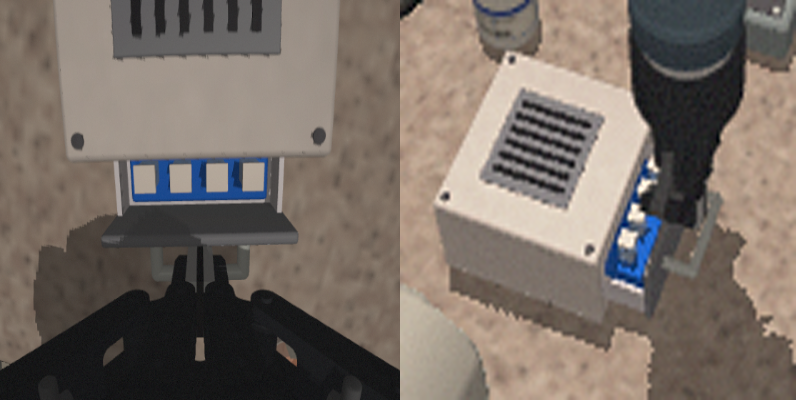

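The left half (wrist view) shows the drawer front at about (200,243) and the handle's side arms at (155,262) and (247,262), running behind the fingers. I need to work out where the bar is relative to the fingertips.

Run:
```python
from h import *
s=readout.state()
w=viewer.get_image("wrist")[:,:,::-1]
for n,u,v,z in[("plate top front",200*1.4,235*1.05,.065),("bar arm",155*1.4,278*1.05,.046),("chamber front",200*1.4,160*1.05,.075)]:
    p=ray("wrist",(u,v),z,s);print(n,p.round(4),"tool",((p-s["tcp_pos"])@s["tool_rot"]).round(4))
cv2.imwrite("pics/w3.png",cv2.resize(w[220:340,190:370],None,fx=4.4,fy=4.4,interpolation=cv2.INTER_CUBIC))
```

```text
plate top front [0.5213 0.1587 0.065 ] tool [ 0.0159  0.0006 -0.0398]
bar arm [0.4865 0.1805 0.046 ] tool [-0.0134 -0.0283 -0.0208]
chamber front [0.5525 0.1657 0.075 ] tool [ 0.0478  0.0005 -0.0498]
```

View pics/w3.png

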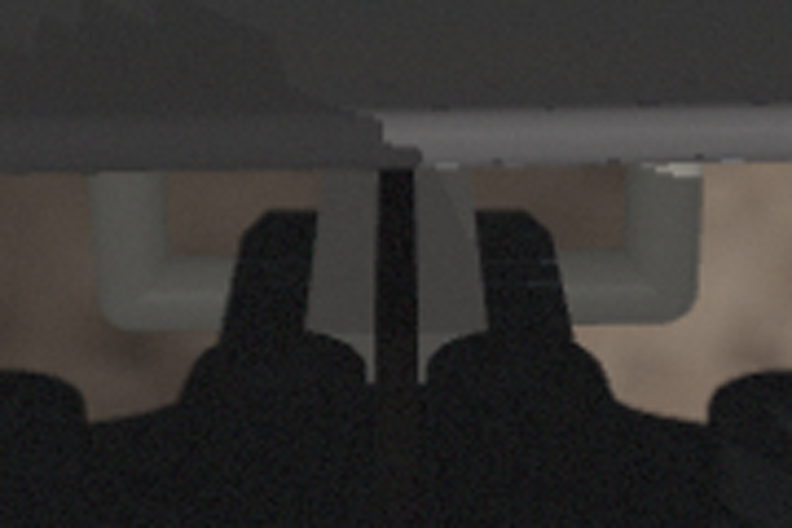

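Run:
```python
from h import *
s=readout.state()
R,t=s["tool_rot"],s["tcp_pos"]
c=viewer.camera_info("scene")
def proj(p):
    return cv2.projectPoints(np.array([p]),cv2.Rodrigues(c["view"][:3,:3])[0],c["view"][:3,3],c["intrinsics"],c["dist_coeffs"])[0].ravel()
for x in(-.011,0,.011):
  for z in(0,-.02,-.04): 
    q=proj(t+R@[x,0,z]);print(x,z,"scenecrop",(q-[180,200])*[3.3,4]+[400,0])
p=ray("scene",(180+282/3.3,200+270/4),.042);print("near corner bar tool",(p-t)@R)
p=ray("scene",(180+316/3.3,200+197/4),.042);print("far corner bar tool",(p-t)@R)
w=viewer.camera_info("wrist");M=np.linalg.inv(w["T_tool_cam"])
for q in([0,0,0],[.011,0,-.0],[-.011,0,0],[0,0,-.02],[.011,0,-.02],[.011,0,-.04]):
    print(q,cv2.projectPoints(np.array([q],float),cv2.Rodrigues(M[:3,:3])[0],M[:3,3],w["intrinsics"],w["dist_coeffs"])[0].ravel())
```

```text
-0.011 0 scenecrop [704.39647987 246.92972274]
-0.011 -0.02 scenecrop [704.26925643 229.28302921]
-0.011 -0.04 scenecrop [704.13799635 211.07174415]
0 0 scenecrop [690.83005002 241.79770746]
0 -0.02 scenecrop [690.49025717 224.11397823]
0 -0.04 scenecrop [690.13969843 205.86593588]
0.011 0 scenecrop [677.32963269 236.69014417]
0.011 -0.02 scenecrop [676.77937745 218.96999068]
0.011 -0.04 scenecrop [676.21172898 200.68582332]
near corner bar tool [-0.00509475 -0.03112667 -0.0167573 ]
far corner bar tool [-0.01023844  0.02762919 -0.01675087]
[0, 0, 0] [278.71633001 248.4500504 ]
[0.011, 0, -0.0] [278.70966757 227.52844917]
[-0.011, 0, 0] [278.72324302 268.66867581]
[0, 0, -0.02] [278.64797725 264.33789867]
[0.011, 0, -0.02] [278.63883351 241.25919861]
[0.011, 0, -0.04] [278.54935195 258.6592131 ]
```

Call:
apply_moves --twist '[[0,0,0],[0,0,0],[0,0,0],[0,0,0]]' --delta_pos '[[0.1,0,0],[0.1,0,0],[0.1,0,0],[0.1,0,0]]' --fingers '[0,0,0,0]'

```text
time: 4.68
tcp_pos: [0.5213, 0.1595, 0.0251]
tool_rot: [[0.976, 0.218, -0.001], [0.218, -0.976, 0.0], [-0.0, -0.0, -1.0]]
contact_force: [-2.1, 0.3, -0.1]
width: -0.0
grip_force: 0.8
```

Run:
```python
from h import *
s=readout.state();print(s["tcp_pos"],s["contact_force"],s["torque"])
w=viewer.get_image("wrist")[:,:,::-1]
cv2.imwrite("pics/w4.png",w)
```

```text
[0.52133547 0.15950954 0.02513318] [-2.09074956  0.32775312 -0.14599958] [0.1225448  0.43235017 0.0694068 ]
```

View pics/w4.png

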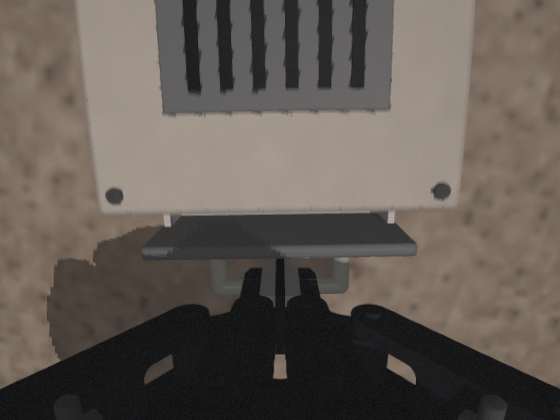

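The drawer moves with the fingers: its front edge stays at row 250 while the chamber's front edge is now at row 212. I estimate about 10 mm still to go.

Call:
apply_moves --twist '[[0,0,0],[0,0,0],[0,0,0],[0,0,0]]' --delta_pos '[[0.05,0,0],[0.05,0,0],[0.05,0,0],[0.05,0,0]]' --fingers '[0,0,0,0]'

```text
time: 5.07
tcp_pos: [0.5291, 0.1612, 0.0252]
tool_rot: [[0.976, 0.218, -0.0], [0.218, -0.976, 0.0], [-0.0, -0.0, -1.0]]
contact_force: [-1.3, 0.8, 0.1]
width: 0.0003
grip_force: 0.8
```

Call:
apply_moves --twist '[[0,0,0],[0,0,0],[0,0,0]]' --delta_pos '[[0.04,0,0],[0.04,0,0],[0,0,0]]' --fingers '[0,0,0]'

```text
time: 5.32
tcp_pos: [0.5326, 0.1618, 0.0253]
tool_rot: [[0.976, 0.218, 0.0], [0.218, -0.976, -0.0], [0.0, 0.0, -1.0]]
contact_force: [-0.1, -0.5, -0.5]
width: 0.0001
grip_force: 0.3
```

Call:
apply_moves --twist '[[0,0,0],[0,0,0]]' --delta_pos '[[0.04,0,0],[0,0,0]]' --fingers '[0,0]'

```text
time: 5.48
tcp_pos: [0.5341, 0.162, 0.0253]
tool_rot: [[0.976, 0.218, 0.0], [0.218, -0.976, -0.0], [0.0, 0.0, -1.0]]
contact_force: [-1.0, -0.6, -0.4]
width: 0.0001
grip_force: 0.3
```

Call:
apply_moves --twist '[[0,0,0],[0,0,0],[0,0,0]]' --delta_pos '[[0.04,0,0],[0.04,0,0],[0,0,0]]' --fingers '[0,0,0]'

```text
time: 5.73
tcp_pos: [0.5371, 0.1628, 0.0253]
tool_rot: [[0.976, 0.218, 0.0], [0.218, -0.976, -0.0], [0.0, 0.0, -1.0]]
contact_force: [-1.9, 0.9, 0.5]
width: -0.0004
grip_force: 0.6
```

Call:
apply_moves --twist '[[0,0,0],[0,0,0],[0,0,0]]' --delta_pos '[[0.04,0,0],[0.04,0,0],[0,0,0]]' --fingers '[0,0,0]'

```text
time: 5.98
tcp_pos: [0.5371, 0.1628, 0.0249]
tool_rot: [[0.976, 0.218, -0.005], [0.218, -0.976, -0.001], [-0.005, 0.0, -1.0]]
contact_force: [-7.9, -1.1, 5.6]
width: 0.0001
grip_force: 4.0
```

Call:
apply_moves --twist '[[0,0,0],[0,0,0]]' --delta_pos '[[0.04,0,0],[0,0,0]]' --fingers '[0,0]'

```text
time: 6.15
tcp_pos: [0.537, 0.1628, 0.0247]
tool_rot: [[0.976, 0.218, -0.008], [0.218, -0.976, -0.002], [-0.008, 0.0, -1.0]]
contact_force: [-11.6, -2.3, 8.2]
width: 0.0
grip_force: 5.7
```

Call:
apply_moves --twist '[[0,0,0],[0,0,0],[0,0,0],[0,0,0],[0,0,0],[0,0,0],[0,0,0],[0,0,0]]' --delta_pos '[[-0.09,0,0],[0,0,0],[0,0,-0.3],[0,0,-0.5],[0,0,-0.8],[0,0,-0.8],[0,0,-0.8],[0,0,-0.8]]' --fingers '[0,0,0,0,0,0,0,0]'

```text
time: 6.82
tcp_pos: [0.5392, 0.1631, 0.1873]
tool_rot: [[0.976, 0.218, 0.003], [0.218, -0.976, 0.0], [0.003, 0.0, -1.0]]
contact_force: [1.0, -0.3, -0.4]
width: 0.0003
grip_force: 0.0
```

Call:
apply_moves --twist '[[0,0,0],[0,0,0],[0,0,0],[0,0,0],[0,0,0],[0,0,0]]' --delta_pos '[[-0.6,0,-0.3],[-0.6,0,0],[-0.6,0,0],[-0.6,0,0],[0,0,0],[0,0,0]]' --fingers '[50,50,50,50,50,50]'

```text
time: 7.32
tcp_pos: [0.4447, 0.142, 0.1979]
tool_rot: [[0.976, 0.218, 0.003], [0.218, -0.976, 0.0], [0.002, 0.0, -1.0]]
contact_force: [-0.2, 0.6, -0.0]
width: 0.0498
grip_force: 0.0
```

Run:
```python
from h import *
s=readout.state();print(s)
w=viewer.get_image("wrist")[:,:,::-1]
cv2.imwrite("pics/w5.png",w)
```

```text
{'time': 7.3167, 'q': array([ 9.93306774e+00,  8.99620424e+00, -1.25927409e+01,  6.82682021e+01,
       -1.66442172e-02,  1.77351010e+02]), 'joint_velocities': array([-0.10482115,  2.04320011,  2.57323125, -0.65600363, -0.00329065,
       -0.03363043]), 'effort': array([ 1.58122815e-01, -3.57566786e+01,  2.58287054e+01,  4.14240556e-01,
        4.99419384e-04, -1.72516069e-03]), 'tcp_pos': array([0.44465924, 0.14203241, 0.19794982]), 'tool_rot': array([[ 9.75982000e-01,  2.17836763e-01,  2.50598443e-03],
       [ 2.17837093e-01, -9.75985133e-01,  1.43937593e-04],
       [ 2.47715845e-03,  4.05415863e-04, -9.99996850e-01]]), 'contact_force': array([-0.21428019,  0.58335183, -0.0462953 ]), 'torque': array([ 0.00077298,  0.00282051, -0.00229229]), 'grip_force': 0.0, 'width': 0.04976375481110966}
```

View pics/w5.png

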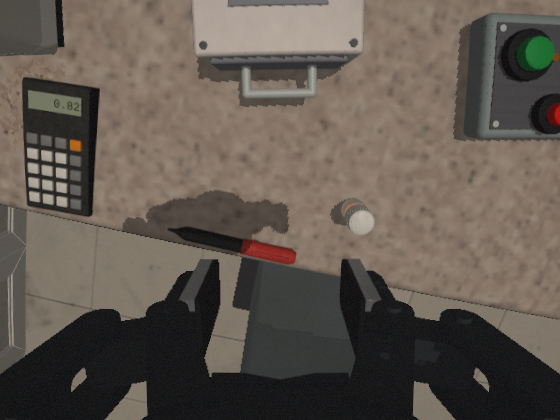

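The drawer looks closed: handle front at (279,97), chamber front edge at about (279,54). I'll check the distance between them, expected 31 mm.

Run:
```python
from h import *
s=readout.state();R=s["tool_rot"];t=s["tcp_pos"]
h=(ray("wrist",(279,98),.042,s)-t)@R;c=(ray("wrist",(279,54),.075,s)-t)@R
print(h,c,c[0]-h[0])
L=(ray("top",(185+120-.4,200-.4),.064)-t);L=np.array([.6063,-.0414,.064]);Rr=np.array([.6215,-.0996,.064])
m=(L+Rr)/2;print(m)
th=np.radians(-14.3)  
X=np.array([np.cos(-th),np.sin(-th),0]);print(np.degrees(np.arctan2(R[1,0],R[0,0])))
print("mid in tool",(m-t)@R)
```

```text
[7.81412676e-02 1.65797010e-05 1.56166014e-01] [1.09368951e-01 4.21429660e-05 1.23258649e-01] 0.031227683149194968
[ 0.6139 -0.0705  0.064 ]
12.582810758907355
mid in tool [0.11751467 0.2442189  0.13437792]
```

The drawer is home (31.2 mm measured against 31). Next I move above the console.

Call:
apply_moves --twist '[[0,0,0],[0,0,0],[0,0,0],[0,0,0],[0,0,0],[0,0,0],[0,0,0],[0,0,0],[0,0,-0.067],[0,0,0]]' --delta_pos '[[0.25,0.76,0],[0.25,0.76,0],[0.25,0.76,0],[0.25,0.76,0],[0.25,0.76,0],[0.25,0.76,0],[0.25,0.76,0],[0.25,0.76,0],[0,0,0],[0,0,0]]' --fingers '[47,47,47,47,47,47,47,47,47,47]'

```text
time: 8.2
tcp_pos: [0.5778, -0.0801, 0.1966]
tool_rot: [[0.968, 0.25, 0.001], [0.25, -0.968, -0.0], [0.001, 0.001, -1.0]]
contact_force: [-0.2, 0.7, -0.1]
width: 0.0475
grip_force: 0.0
```

Run:
```python
from h import *
s=readout.state();print(s["tcp_pos"],s["tool_rot"],s["width"])
w=viewer.get_image("wrist")[:,:,::-1]
cv2.imwrite("pics/w6.png",w)
```

```text
[ 0.57781883 -0.08005757  0.19657588] [[ 9.68268717e-01  2.49907936e-01  1.30944593e-03]
 [ 2.49908663e-01 -9.68269323e-01 -4.21649350e-04]
 [ 1.16252280e-03  7.35511756e-04 -9.99999054e-01]] 0.04749214934199163
```

View pics/w6.png

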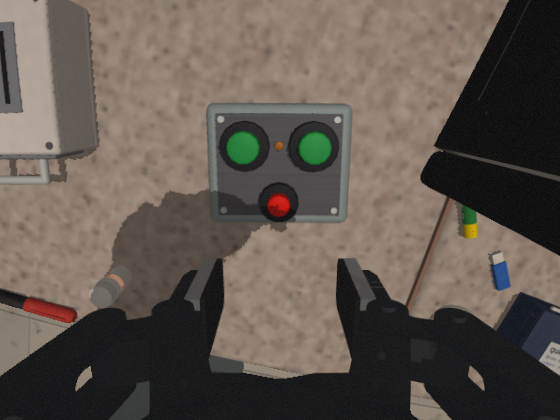

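The picture shows the caps level at (243,148) and (315,148), with the stop at (279,205). The tool sits centred on the console.

Run:
```python
from h import *
s=readout.state();R=s["tool_rot"];t=s["tcp_pos"]
for u,v,z in((243,148,.064),(315,148,.064),(279,205,.055)):
    p=ray("wrist",(u,v),z,s);print(p,(p-t)@R)
```

```text
[ 0.60591413 -0.04070288  0.064     ] [ 0.03748912 -0.02965475  0.13274624]
[ 0.62077506 -0.09813905  0.064     ] [0.03750376 0.02967283 0.13275368]
[ 0.56426415 -0.0820968   0.055     ] [-1.31999780e-02 -1.98024914e-06  1.41718777e-01]
```

Call:
apply_moves --twist '[[0,0,0],[0,0,0],[0,0,0],[0,0,0],[0,0,0],[0,0,0],[0,0,0],[0,0,0]]' --delta_pos '[[0.47,0,0],[0.47,0,0],[0,0,0.78],[0,0,0.78],[0,0,0.78],[0,0,0.58],[0,0,0.2],[0,0,0]]' --fingers '[47,47,47,47,47,47,47,47]'

```text
time: 8.92
tcp_pos: [0.6097, -0.0671, 0.0701]
tool_rot: [[0.968, 0.253, -0.005], [0.253, -0.968, 0.001], [-0.004, -0.002, -1.0]]
contact_force: [-0.0, 0.2, 0.6]
width: 0.047
grip_force: 0.0
```

Call:
apply_moves --twist '[[0,0,0],[0,0,0],[0,0,0],[0,0,0]]' --delta_pos '[[0,0,0.1],[0,0,0.1],[0,0,0.1],[0,0,0]]' --fingers '[47,47,47,47]'

```text
time: 9.25
tcp_pos: [0.6124, -0.0684, 0.061]
tool_rot: [[0.968, 0.252, 0.001], [0.252, -0.968, -0.0], [0.001, 0.001, -1.0]]
contact_force: [0.6, -0.4, 0.3]
width: 0.0472
grip_force: 0.0
```

Call:
apply_moves --twist '[[0,0,0],[0,0,0],[0,0,0]]' --delta_pos '[[0.02,0.02,0.07],[0,0,0.07],[0,0,0]]' --fingers '[47,47,47]'

```text
time: 9.5
tcp_pos: [0.6127, -0.069, 0.0546]
tool_rot: [[0.968, 0.252, -0.0], [0.252, -0.968, -0.0], [-0.0, -0.0, -1.0]]
contact_force: [0.2, 0.1, 0.9]
width: 0.0473
grip_force: 0.0
```

Call:
apply_moves --twist '[[0,0,0],[0,0,0],[0,0,0]]' --delta_pos '[[0,0,0.05],[0,0,0.05],[0,0,0]]' --fingers '[47,47,47]'

```text
time: 9.75
tcp_pos: [0.6125, -0.0689, 0.0504]
tool_rot: [[0.968, 0.252, -0.001], [0.252, -0.968, 0.0], [-0.001, -0.0, -1.0]]
contact_force: [0.6, 0.2, 0.4]
width: 0.0469
grip_force: 0.0
```

Run:
```python
from h import *
s=readout.state();print(s["tcp_pos"],s["contact_force"],s["torque"])
w=viewer.get_image("wrist")[:,:,::-1]
c=viewer.get_image("scene")[:,:,::-1]
a=cv2.resize(c[160:220,255:315],(400,400),interpolation=cv2.INTER_CUBIC)
cv2.imwrite("pics/w7.png",np.hstack([cv2.resize(w,None,fx=.71,fy=.952)[:400,:400],a]))
```

```text
[ 0.61247414 -0.06888364  0.05041644] [0.59852213 0.15865033 0.42594955] [ 0.00986842  0.04242823 -0.0113676 ]
```

View pics/w7.png

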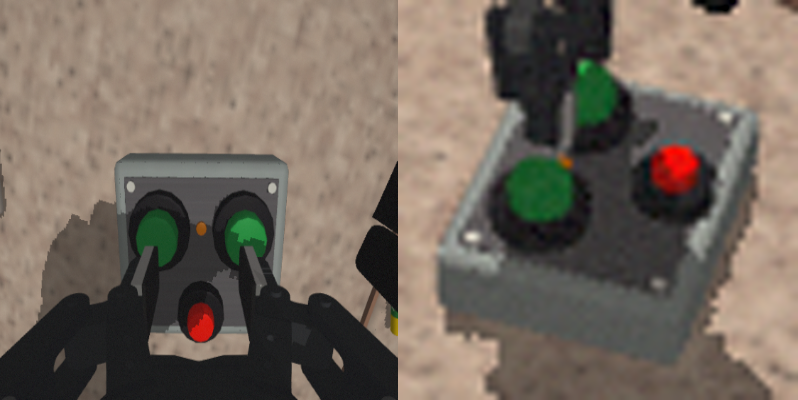

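The wrist half shows both fingertips over the front half of the caps, at (150,250) and (248,250), not touching yet. The stop is clear. I narrow the opening slightly and continue down by force.

Call:
apply_moves --twist '[[0,0,0],[0,0,0],[0,0,0]]' --delta_pos '[[0.03,0,0.05],[0.03,0,0.05],[0,0,0]]' --fingers '[43,43,43]'

```text
time: 10.1
tcp_pos: [0.6152, -0.0682, 0.0465]
tool_rot: [[0.968, 0.252, -0.0], [0.252, -0.968, 0.0], [-0.0, -0.0, -1.0]]
contact_force: [0.1, 0.0, -0.1]
width: 0.0429
grip_force: 0.0
```

Call:
apply_moves --twist '[[0,0,0],[0,0,0]]' --delta_pos '[[0,0,0.05],[0,0,0]]' --fingers '[43,43]'

```text
time: 10.27
tcp_pos: [0.6149, -0.0682, 0.0444]
tool_rot: [[0.968, 0.252, -0.001], [0.252, -0.968, 0.0], [-0.001, -0.0, -1.0]]
contact_force: [-0.3, 0.4, -0.0]
width: 0.0429
grip_force: 0.0
```

Call:
apply_moves --twist '[[0,0,0],[0,0,0]]' --delta_pos '[[0,0,0.05],[0,0,0]]' --fingers '[43,43]'

```text
time: 10.43
tcp_pos: [0.6149, -0.0683, 0.0425]
tool_rot: [[0.968, 0.252, -0.0], [0.252, -0.968, 0.0], [-0.0, -0.0, -1.0]]
contact_force: [-0.2, -0.8, -0.5]
width: 0.0432
grip_force: 0.0
```

Call:
apply_moves --twist '[[0,0,0],[0,0,0]]' --delta_pos '[[0,0,0.05],[0,0,0]]' --fingers '[43,43]'

```text
time: 10.6
tcp_pos: [0.6149, -0.0683, 0.0405]
tool_rot: [[0.968, 0.252, -0.0], [0.252, -0.968, 0.0], [-0.0, -0.0, -1.0]]
contact_force: [0.4, 0.6, -0.4]
width: 0.043
grip_force: 0.0
```

Call:
apply_moves --twist '[[0,0,0],[0,0,0]]' --delta_pos '[[0,0,0.05],[0,0,0]]' --fingers '[43,43]'

```text
time: 10.77
tcp_pos: [0.6149, -0.0683, 0.0385]
tool_rot: [[0.968, 0.252, -0.0], [0.252, -0.968, 0.0], [-0.0, -0.0, -1.0]]
contact_force: [-0.5, -0.0, -0.3]
width: 0.0429
grip_force: 0.0
```

Call:
apply_moves --twist '[[0,0,0],[0,0,0]]' --delta_pos '[[0,0,0.05],[0,0,0]]' --fingers '[43,43]'

```text
time: 10.93
tcp_pos: [0.6149, -0.0683, 0.0365]
tool_rot: [[0.968, 0.252, -0.0], [0.252, -0.968, 0.0], [-0.0, -0.0, -1.0]]
contact_force: [0.7, 0.5, -0.7]
width: 0.0428
grip_force: 0.0
```

Call:
apply_moves --twist '[[0,0,0],[0,0,0]]' --delta_pos '[[0,0,0.05],[0,0,0]]' --fingers '[43,43]'

```text
time: 11.1
tcp_pos: [0.6149, -0.0683, 0.0345]
tool_rot: [[0.968, 0.252, -0.0], [0.252, -0.968, -0.0], [-0.0, -0.0, -1.0]]
contact_force: [-0.2, 0.2, -0.2]
width: 0.0432
grip_force: 0.0
```

Call:
apply_moves --twist '[[0,0,0],[0,0,0]]' --delta_pos '[[0,0,0.05],[0,0,0]]' --fingers '[43,43]'

```text
time: 11.27
tcp_pos: [0.6149, -0.0683, 0.0325]
tool_rot: [[0.968, 0.252, -0.0], [0.252, -0.968, -0.0], [-0.0, -0.0, -1.0]]
contact_force: [-0.6, 0.4, 0.3]
width: 0.0428
grip_force: 0.0
```

Call:
apply_moves --twist '[[0,0,0],[0,0,0]]' --delta_pos '[[0,0,0.05],[0,0,0]]' --fingers '[43,43]'

```text
time: 11.43
tcp_pos: [0.6154, -0.0683, 0.0309]
tool_rot: [[0.968, 0.252, 0.0], [0.252, -0.968, -0.0], [0.0, 0.0, -1.0]]
contact_force: [-0.3, 0.2, 2.0]
width: 0.0433
grip_force: 1.0
```

Run:
```python
from h import *
s=readout.state();print(s["tcp_pos"],s["contact_force"])
w=viewer.get_image("wrist").astype(int)
g=(w[...,1]>w[...,0]*1.6)&(w[...,1]>w[...,2]*1.5)&(w[...,1]>40)
n,l,st,c=cv2.connectedComponentsWithStats(g.astype(np.uint8))
print([(st[i].tolist(),c[i].round(1).tolist()) for i in range(1,n) if st[i][4]>60])
y0,x0=220,160
for y in range(y0,320,4):
    print(y,''.join('G' if g[y,x] else (' .:-=+*#%@'[min(9,w[y,x].sum()//60)]) for x in range(x0,400,3)))
```

```text
[ 0.61536353 -0.06834923  0.03088925] [-0.26871288  0.17200524  2.00563148]
[([181, 238, 67, 64, 1861], [218.3, 262.4]), ([320, 239, 67, 59, 1725], [352.9, 261.6])]
220 **==========:.. .......... -==========================-=:.. ........ .-=======-=
224 **========:....:....:........-======================--.......:::::::....-=======
228 **======- ..................   :===================:. ...::::.............======
232 **=:-==:....................... ::--==============:....:....:..:...........-====
236 ==:::::..........................:::=============:....:.....................-===
240 ==::::. .......GGGGGGG............::::==========:. ...........GGGG:..........===
244 -=-::........GGGGGGGGGGGG....... . :::::--====--. .........GGGGGGGGGGG........==
248 ==-:.......GGGGGGGGGGGGGGGG ...... :::::::::::::.........GGGGGGGGGGGGGG:......:=
252 -==: .....GGGGGGGGGGGGGGGGGG.......::::::-::::::.......GGGGGGGGGGGGGGGGGG......=
256 =-=:.....GGGGGGGGGGGGGGGGGGG........:::-====:::. ......GGGGGGGGGGGGGGGGGGG.....=
260 ===:....GGGGGGGG-===-..GGGGGG.......:::-====:::.......GGGG..====GGGGGGGGGGG....=

[... 489 characters left out ...]
...=====.....GG..:=*
288 --=-:::.....=====......GGGGG.....:::::::::::::::::.....GG. . ...====-....GG.:==*
292 ----:::....-====-..... GGGG.....::::::::::::::::::......G.......-====:.....-===*
296 ----::.....=====... .. GGG.....::::::::::::::::::::..............=====.....===+*
300 --=:........:===.......GG ...::::::::::::::::::::::::............===.........-+*
304 -.............==...........::::::::::::::::::::::::====:.........==............-
308 ..............==.......:::::::::::::::::::::::::=========-.......=-.....::::....
312 .......................::::::::::::::::::::::=-===========......................
316 ......................:::::::::::::::::::::::=============: ....................
```

Contact: both tips are on the caps. Now press fully.

Call:
apply_moves --twist '[[0,0,0],[0,0,0],[0,0,0],[0,0,0],[0,0,0]]' --delta_pos '[[0,0,0.06],[0,0,0.06],[0,0,0.05],[0,0,0.04],[0,0,0]]' --fingers '[43,43,43,43,43]'

```text
time: 11.9
tcp_pos: [0.6155, -0.0684, 0.0231]
tool_rot: [[0.968, 0.252, 0.001], [0.252, -0.968, -0.0], [0.001, 0.001, -1.0]]
contact_force: [-2.8, 0.3, 7.9]
width: 0.0432
grip_force: 3.7
```

Call:
apply_moves --twist '[[0,0,0],[0,0,0]]' --delta_pos '[[0,0,0.04],[0,0,0]]' --fingers '[43,43]'

```text
time: 12.07
tcp_pos: [0.6155, -0.0684, 0.0228]
tool_rot: [[0.968, 0.252, 0.001], [0.252, -0.968, -0.0], [0.001, 0.001, -1.0]]
contact_force: [-4.9, 0.1, 13.8]
width: 0.0424
grip_force: 7.1
```

Call:
apply_moves --twist '[[0,0,0],[0,0,0]]' --delta_pos '[[0,0,0.04],[0,0,0]]' --fingers '[43,43]'

```text
time: 12.23
tcp_pos: [0.6156, -0.0684, 0.0227]
tool_rot: [[0.968, 0.252, 0.002], [0.252, -0.968, -0.001], [0.002, 0.001, -1.0]]
contact_force: [-7.8, 0.4, 22.9]
width: 0.0429
grip_force: 11.4
```

Run:
```python
from h import *
s=readout.state();R=s["tool_rot"];print(s["time"],R.T@s["contact_force"],R.T@s["torque"])
w=viewer.get_image("wrist").astype(int)
g=(w[...,1]>w[...,0]*1.6)&(w[...,1]>w[...,2]*1.5)&(w[...,1]>40)
n,l,st,c=cv2.connectedComponentsWithStats(g.astype(np.uint8))
print([(st[i].tolist(),c[i].round(1).tolist()) for i in range(1,n) if st[i][4]>60])
```

```text
12.2333 [ -7.43858282  -2.30882379 -22.89648973] [ 0.74411986 -1.44096177 -0.04526381]
[([181, 245, 65, 57, 1436], [216.7, 266.6]), ([321, 246, 66, 52, 1302], [356.0, 265.6])]
```

Call:
apply_moves --twist '[[0,0,0],[0,0,0],[0,0,0],[0,0,0],[0,0,0],[0,0,0],[0,0,0],[0,0,0],[0,0,0],[0,0,0]]' --delta_pos '[[0,0,0],[0,0,0],[0,0,0],[0,0,0],[0,0,0],[0,0,0],[0,0,0],[0,0,0],[0,0,0],[0,0,0]]' --fingers '[43,43,43,43,43,43,43,43,43,43]'

```text
time: 13.12
tcp_pos: [0.6156, -0.0684, 0.0227]
tool_rot: [[0.968, 0.252, 0.002], [0.252, -0.968, -0.001], [0.002, 0.001, -1.0]]
contact_force: [-8.0, 1.0, 23.1]
width: 0.0429
grip_force: 11.3
```

Call:
apply_moves --twist '[[0,0,0],[0,0,0],[0,0,0],[0,0,0],[0,0,0],[0,0,0],[0,0,0],[0,0,0],[0,0,0],[0,0,0]]' --delta_pos '[[0,0,0.02],[0,0,0],[0,0,0],[0,0,0],[0,0,0],[0,0,0],[0,0,0],[0,0,0],[0,0,0],[0,0,0]]' --fingers '[43,43,43,43,43,43,43,43,43,43]'

```text
time: 13.95
tcp_pos: [0.6156, -0.0684, 0.0226]
tool_rot: [[0.968, 0.252, 0.003], [0.252, -0.968, -0.001], [0.002, 0.001, -1.0]]
contact_force: [-10.3, 1.1, 27.8]
width: 0.043
grip_force: 13.5
```

Call:
apply_moves --twist '[[0,0,0],[0,0,0],[0,0,0],[0,0,0],[0,0,0],[0,0,0],[0,0,0],[0,0,0],[0,0,0],[0,0,0]]' --delta_pos '[[0,0,0],[0,0,0],[0,0,0],[0,0,0],[0,0,0],[0,0,0],[0,0,0],[0,0,0],[0,0,0],[0,0,0]]' --fingers '[43,43,43,43,43,43,43,43,43,43]'

```text
time: 14.78
tcp_pos: [0.6156, -0.0684, 0.0227]
tool_rot: [[0.968, 0.252, 0.003], [0.252, -0.968, -0.001], [0.002, 0.002, -1.0]]
contact_force: [-9.2, 1.2, 26.8]
width: 0.0428
grip_force: 13.5
```

Call:
apply_moves --twist '[[0,0,0],[0,0,0],[0,0,0],[0,0,0],[0,0,0],[0,0,0],[0,0,0],[0,0,0],[0,0,0],[0,0,0]]' --delta_pos '[[0,0,0],[0,0,0],[0,0,0],[0,0,0],[0,0,0],[0,0,0],[0,0,0],[0,0,0],[0,0,0],[0,0,0]]' --fingers '[43,43,43,43,43,43,43,43,43,43]'

```text
time: 15.62
tcp_pos: [0.6156, -0.0684, 0.0227]
tool_rot: [[0.968, 0.252, 0.003], [0.252, -0.968, -0.001], [0.002, 0.002, -1.0]]
contact_force: [-10.4, 1.8, 26.8]
width: 0.0432
grip_force: 13.5
```

Call:
apply_moves --twist '[[0,0,0],[0,0,0],[0,0,0],[0,0,0],[0,0,0],[0,0,0],[0,0,0],[0,0,0],[0,0,0],[0,0,0]]' --delta_pos '[[0,0,0],[0,0,0],[0,0,0],[0,0,0],[0,0,0],[0,0,0],[0,0,0],[0,0,0],[0,0,0],[0,0,0]]' --fingers '[43,43,43,43,43,43,43,43,43,43]'

```text
time: 16.45
tcp_pos: [0.6156, -0.0684, 0.0227]
tool_rot: [[0.968, 0.252, 0.003], [0.252, -0.968, -0.001], [0.002, 0.002, -1.0]]
contact_force: [-9.8, 0.8, 26.1]
width: 0.0429
grip_force: 13.5
```

Call:
apply_moves --twist '[[0,0,0],[0,0,0],[0,0,0],[0,0,0],[0,0,0],[0,0,0],[0,0,0],[0,0,0],[0,0,0],[0,0,0]]' --delta_pos '[[0,0,0],[0,0,0],[0,0,0],[0,0,0],[0,0,0],[0,0,0],[0,0,0],[0,0,0],[0,0,0],[0,0,0]]' --fingers '[43,43,43,43,43,43,43,43,43,43]'

```text
time: 17.28
tcp_pos: [0.6156, -0.0684, 0.0227]
tool_rot: [[0.968, 0.252, 0.003], [0.252, -0.968, -0.001], [0.002, 0.002, -1.0]]
contact_force: [-9.5, 1.7, 27.5]
width: 0.043
grip_force: 13.5
```

Call:
apply_moves --twist '[[0,0,0],[0,0,0],[0,0,0],[0,0,0],[0,0,0],[0,0,0],[0,0,0],[0,0,0],[0,0,0]]' --delta_pos '[[0,0,-0.2],[0,0,-0.3],[0,0,-0.7],[0,0,-0.7],[0,0,-0.7],[0,0,-0.7],[0,0,-0.5],[0,0,0],[0,0,0]]' --fingers '[43,43,43,43,43,43,43,43,43]'

```text
time: 18.03
tcp_pos: [0.6162, -0.0686, 0.1714]
tool_rot: [[0.968, 0.252, 0.003], [0.252, -0.968, -0.001], [0.002, 0.001, -1.0]]
contact_force: [-0.6, -0.6, -0.5]
width: 0.0431
grip_force: 0.0
```

Run:
```python
from h import *
s=readout.state();R=s["tool_rot"];t=s["tcp_pos"];print(s["time"],t,s["contact_force"])
c=viewer.camera_info("wrist");w=viewer.get_image("wrist").astype(int)
T=np.eye(4);T[:3,:3]=R;T[:3,3]=t;V=np.linalg.inv(T@c["T_tool_cam"])
g=(w[...,1]>w[...,0]*1.6)&(w[...,1]>w[...,2]*1.5)&(w[...,1]>40)
n,l,st,k=cv2.connectedComponentsWithStats(g.astype(np.uint8))
print([(st[i].tolist(),k[i].round(1).tolist()) for i in range(1,n) if st[i][4]>60])
for z in(.056,.064):
    P=np.array([[.6059,-.0407,z],[.6208,-.0981,z]])
    print(z,cv2.projectPoints(P,cv2.Rodrigues(V[:3,:3])[0],V[:3,3],c["intrinsics"],c["dist_coeffs"])[0].reshape(-1,2))
```

```text
18.0333 [ 0.61619714 -0.06856211  0.17137504] [-0.62081524 -0.57914386 -0.46463291]
[([226, 183, 35, 36, 998], [243.3, 200.4]), ([301, 183, 36, 37, 1000], [318.0, 200.9])]
0.056 [[242.08967398 200.98241925]
 [315.69112624 201.03047025]]
0.064 [[241.10984016 203.33763122]
 [316.67580252 203.38595008]]
```

```bash
python3 -c "
from bench import order;print(order.finish_job())"
```

```text
the job is handed in; nothing more can be done
None
```

The job is handed in, verdict not shown: the drawer is home (31.2 mm measured, 31 expected), then both green buttons were held at their stops for about 5 s and released; the final image couldn't confirm both caps came back up, though the arm was clear, and the red stop was never pressed.

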